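Find the flat on the gearmotor shaft and hold the collar on it

TASK

Pinch the gearmotor's bare upright shaft across its flat, so that you feel the flat under a finger, and turn the shaft until the flat faces straight over the terminal box. Then slip the collar with the thumb-screw (not the plain spare ring) down over the shaft with its screw on the flat, and hold it there about half-way down the flat for a colleague to tighten: finish still gripping the collar, not letting it rest on anything else. Leave everything else on the table where it is.

Things in the scene. Friction and masses are not known exactly. Their poses are not given: they have to be found in the camera images.
- gearmotor: Gearmotor bolted down, standing shaft-up: dark plate 130 x 110 mm, round motor can, square aluminium gearbox 78 mm wide with its top 98 mm above the table, then a round bearing boss (36 mm across) up to 106 mm. Origin on the shaft axis at table height, z up. Its +x side carries the grey terminal box (46 mm wide, out to 68 mm from the axis, top 85 mm above the table).
- shaft (a joint): Turn of the shaft about the vertical, rad, counter-clockwise seen from above positive; at 0 the flat faces the gearmotor's +x, straight over the terminal box. Starts between 0.5 and 1.5, can turn from -2.8 to 2.8; stays where it is left (friction 0.06 N m), no spring.
- shaft_tip (a point): Centre of the shaft's tip (on the axis), 168 mm above the table; turns with the shaft, its x axis points out of the flat, z up. The steel shaft is 16 mm across and bare for 62 mm: the lower 18 mm is round, the upper 44 mm is D-shaped with one flat 5 mm from the axis, so it measures 13 mm across the flat and 16 mm elsewhere. The top 3 mm are chamfered. Pinched nearly across the flat, the shaft turns until the flat lies against the finger.
- flat (a point): The flat of the shaft, 12 mm wide and 41 mm high up to the chamfer: origin at the middle of its face (23.5 mm below the tip, 5 mm from the axis), x axis out of the face, z up.
- collar_mid (a point): Centre of the loose steel collar (0.13 kg), on the bore's axis, half-way up: 36 mm across (about 35 mm at the grip), 22 mm high, bore 18.4 mm, standing on the table with its axis z upright. Its x axis points along the thumb-screw; the screw's point sticks into the bore to 6.5 mm from the axis, so the collar passes over the D-shaft only when the screw is over the flat (to about 20 degrees). Best gripped across y, beside the screw.
- screw_head (a point): Middle of the collar's dark thumb-screw head (12 mm across, 8 mm long), 26 mm from the bore's axis along the collar's x, half-way up the collar; the head's end is 30 mm from the axis.
- spare_mid (a point): Centre of the plain steel spare ring of the same size, without a thumb-screw; leave it where it is.
- weight_small: Small steel test weight, 30 mm across, 42 mm high, on the table; origin under its centre. Leave it.
- weight_tiny: Smallest steel test weight, 24 mm across, 34 mm high, on the table; origin under its centre. Leave it.
- weight_big: Dark iron test weight, 68 mm across, 100 mm high, on the table; origin under its centre. Leave it.
- screwdriver: Screwdriver with a black handle lying on the table. Leave it.
- adapter: Black power adapter, 110 x 50 x 32 mm, lying on the table. Leave it.
There are look-alikes about, which are no part of the job. Leave any red or yellow look-alike of the part that bears collar_mid alone.

How it is judged:
By the outcome, as a careful person would: the job done as asked, in the order asked, and still so for the second after the job is handed in, while the arm keeps its last pose, push and grip.
It also fails if it takes over 51 s, if anything falls off the work surface, if the arm or the gripper's body presses on something with over 40 N, if the wrist force passes 120 N, or if a joint passes its speed limit or range.

ROBOT

A 6-joint arm with a two-finger parallel gripper is mounted at the origin on the work surface. World frame = base frame: x ahead of the robot, y to its left, z up, the work surface at z = 0. Lengths are in m, angles in rad, forces in N, time in s.
With the tool pointing down it reaches from about 0.375 to 0.975 m from the base axis. Payload 3.8 kg.
Tool frame: the origin (TCP) lies midway between the tips of the shut fingers; the grasp point (between the pads) lies 19 mm behind it; z points along the fingers, y is the direction in which the jaws open and shut (so a half turn about z gives the same grasp; the last joint's range is limited). The gripper opens to 88 mm and grips with 3 to 60 N. Pads are 18 mm wide; open, the fingers measure 123 mm over their backs; the gripper's body (75 mm by 187 mm) begins 45 mm behind the grasp point.
Start: joints at [1.13, 0.264, 1.604, -0, 1.274, -0.037], TCP at [0.265, 0.621, 0.239] pointing down, gripper open.
Joint ranges: [-2.63, 2.63], [-0.94, 2.18], [0.31, 2.57], [-1.31, 4.45], [0, 2.66], [-2.55, 2.55]. Speed limits (rad/s): [2.57, 2.57, 3.14, 3.14, 3.14, 3.14].

INTERFACE

Orientations are given as a rotation vector (axis times angle).
In Python, from plant import * gives the robot as it stands.
- The arm moves only by the tool arm_command, never from a script. Its arguments are lists of equal length, an entry for each row: "gripper": the opening in per cent of the stroke, from 0 (shut) to 100 (fully open); "xyz": the shift along the tool's x, y, z in m, a list of three; "spin": the turn about the tool's z in rad. A call has exactly 8 rows; each row is the pose to reach, as a shift and turn from the pose commanded when the call began, along the tool's axes at that moment; what a row does not reach only later rows make up. A row lasts 1/8 s, in which the tool goes at most 62.5 mm and 10.7 degrees, less where a joint would pass 70% of its speed; a pose out of reach is approached as far as the arm can. A call with a gripper value outside its range is refused whole. The fingers move at their own pace and stop on an object; "force" is the grip in N (left out, the last holds). Time passes only in rows, so rows that repeat a pose let the fingers close, or fill a call up. It gives the time, the measured TCP pose, the force and the opening at its end, in the units of the state.
- get_state(): the state, without advancing time (a new reading comes with each control period).
- grab_frame(name): name is "side" or "top" or "wrist"; returns a dict with "image" (480x640x3 uint8, red, green, blue), "depth" (480x640 float32, m along the optical axis (not along the pixel's ray), 0 where there is no reading), "intrinsics" (3x3 intrinsics, pixels), "extrinsics" (4x4, takes a point from camera to world coordinates). Camera axes: x right, y down, z forward; pixel columns grow to the right and rows downward; lengths in m; the calibration is good to about 2 mm. A picture is of the moment at which its call begins.
- job_done(): hands the job in, once; it reports no verdict.
The state is a dict: "time": time; "joint_pos": joint angles; "qd": joint speeds; "joint_torque": joint torques, N m; "position": TCP position; "eef_rot": TCP orientation; "ft_force": force on the tool from outside, world axes, zero at the start; "torque": the same for the moment, N m; "opening": finger opening in m.
Only numpy, scipy, OpenCV 4.12 (cv2) and the standard library are available. Lean on these libraries where they do the work, as an engineer would, in place of code of your own. Each camera call takes 0.05 s, during which the arm holds its last target.

## Working session

There is one attempt and no reset: what is moved stays moved. The work goes in short steps, Python scripts to look and compute and a tool call to move; the robot and the scene stay as the last step left them, time stands still between calls to the robot, and variables do not carry over. Pictures are saved under pics/ and viewed, and the job is handed in when it is done.

Besides the shell and the picture viewer there is one more tool, called after "Call:" by a JSON object that holds its "name" and its "arguments", one argument or row to a line. arm_command: Moves the arm, as the interface text tells. Its arguments: {"type":"object","properties":{"gripper":{"type":"array"},"xyz":{"type":"array"},"spin":{"type":"array"},"force":{"type":"number"}},"required":["gripper","xyz","spin"]}

```bash
ls; mkdir -p pics
cat > h.py <<'E'
from plant import *
import numpy as np, cv2, pickle
from scipy.spatial.transform import Rotation as R
def snap(n,tag):
    f=grab_frame(n); pickle.dump(f,open(f'pics/{tag}.pkl','wb')); cv2.imwrite(f'pics/{tag}.png',f['image'][:,:,::-1]); return f
def load(tag): return pickle.load(open(f'pics/{tag}.pkl','rb'))
def ray(f,u,v):
    K=f['intrinsics'];T=f['extrinsics']; d=np.linalg.inv(K)@np.array([u,v,1.]); return T[:3,3],T[:3,:3]@d
def onz(f,u,v,z):
    o,d=ray(f,u,v); return o+d*(z-o[2])/d[2]
def tri(f1,p1,f2,p2):
    o1,d1=ray(f1,*p1);o2,d2=ray(f2,*p2); A=np.stack([d1,-d2],1); s=np.linalg.lstsq(A,o2-o1,rcond=None)[0]
    a=o1+d1*s[0];b=o2+d2*s[1]; return (a+b)/2,np.linalg.norm(a-b)
def proj(f,p):
    T=f['extrinsics'];c=T[:3,:3].T@(np.asarray(p)-T[:3,3]);q=f['intrinsics']@c;return q[:2]/q[2]
E
python3 - <<'E'
from h import *
np.set_printoptions(precision=4,suppress=True)
for n in ['side','top','wrist']:
    f=snap(n,n+'0'); print(n,f['extrinsics'],f['intrinsics'][0])
print(get_state())
E
```

```text
pics
side [[-0.72   -0.3926  0.5723  0.0051]
 [-0.6937  0.3859 -0.6081  0.5722]
 [ 0.0179 -0.8349 -0.5502  0.6702]
 [ 0.      0.      0.      1.    ]] [556.5188   0.     321.6788]
top [[-0.0122 -0.9874  0.1579  0.4203]
 [-0.9999  0.0124  0.0005 -0.0095]
 [-0.0024 -0.1579 -0.9875  1.0496]
 [ 0.      0.      0.      1.    ]] [442.5189   0.     316.8306]
wrist [[ 0.3931  0.8798  0.2673  0.197 ]
 [ 0.9195 -0.3756 -0.1159  0.651 ]
 [-0.0016  0.2913 -0.9566  0.3836]
 [ 0.      0.      0.      1.    ]] [395.7538   0.     321.7953]
{'time': 0.15, 'joint_pos': array([ 1.1301,  0.2645,  1.605 , -0.    ,  1.2737, -0.0369]), 'qd': array([ 0.0009, -0.004 , -0.0057, -0.0002,  0.0025, -0.0008]), 'joint_torque': array([  0.0009, -50.2845, -35.7469,   0.0728,   0.0249,  -0.0001]), 'position': array([0.265 , 0.6202, 0.2377]), 'eef_rot': array([-0.6299, -3.0774,  0.0026]), 'ft_force': array([0.3953, 0.404 , 0.6631]), 'torque': array([-0.0074, -0.0563, -0.0021]), 'opening': 0.08791451952170877}
```

View pics/side0.png

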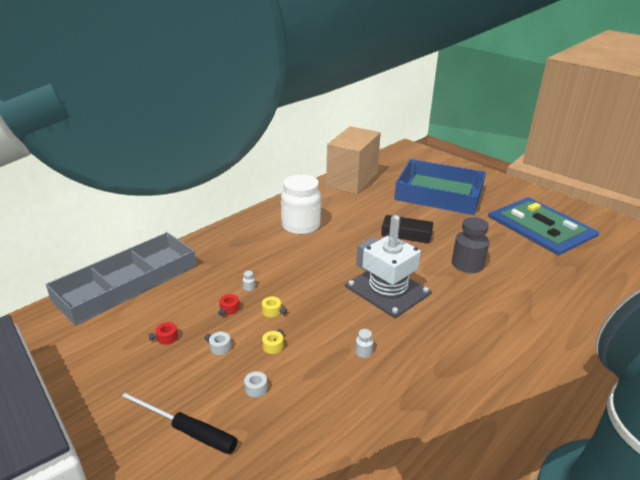

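View pics/top0.png

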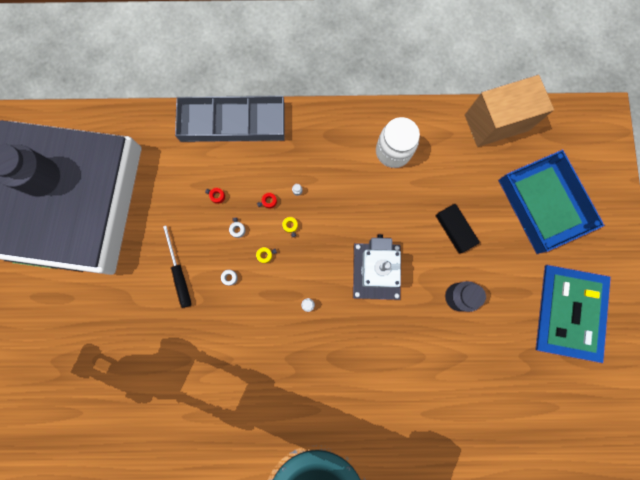

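View pics/wrist0.png

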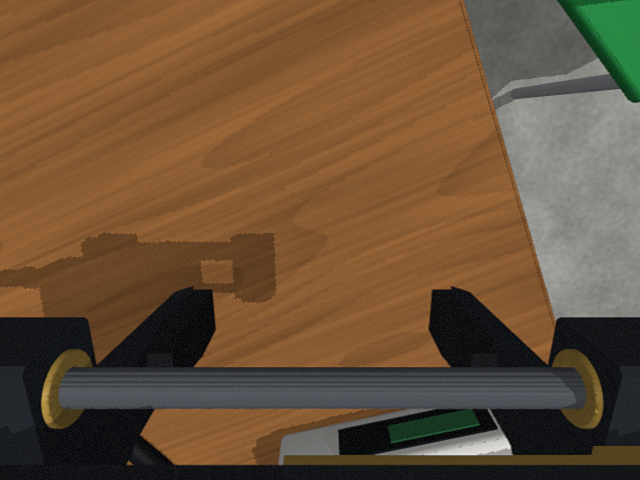

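The candidates in the top view are grey with a dark screw (237,229), plain grey (229,277), red (217,195) and (269,200), and yellow (290,224) and (264,255). The grey one with the screw stub at (236,219) fits the description. I'll confirm it in a crop and measure.

Run:
```python
from h import *
np.set_printoptions(precision=4,suppress=True)
t=load('top0');s=load('side0')
a=cv2.resize(t['image'][180:320,190:420],None,fx=3.4,fy=3.4,interpolation=cv2.INTER_CUBIC)
cv2.imwrite('pics/c1.png',a[:,:,::-1])
b1=cv2.resize(s['image'][200:320,330:450],None,fx=4,fy=4,interpolation=cv2.INTER_CUBIC)
b2=cv2.resize(s['image'][270:390,190:270],None,fx=4,fy=4,interpolation=cv2.INTER_CUBIC)
cv2.imwrite('pics/c2.png',np.hstack([b1,b2])[:,:,::-1])
for n,p,z in [('collar',(237,229),.02),('spare',(229,277),.02),('red',(269,200),.02),('yel',(290,224),.02),('yel2',(264,255),.02),('red2',(217,195),.02),('wsm',(308,305),.04),('wt',(297,189),.03),('tip',(386,266),.168),('tb',(380,242),.085),('big',(470,297),.1),('adp',(457,228),.03)]:
    print(n,onz(t,*p,z))
print('tri tip',tri(t,(386,266),s,(395,217)),'collar',tri(t,(237,229),s,(220,341)))
```

```text
collar [0.6041 0.1794 0.02  ]
spare [0.4911 0.1962 0.02  ]
red [0.6734 0.1041 0.02  ]
yel [0.6145 0.0541 0.02  ]
yel2 [0.5415 0.1152 0.02  ]
red2 [0.6873 0.2287 0.02  ]
wsm [0.4245 0.0128 0.04  ]
wt [0.6969 0.0367 0.03  ]
tip [ 0.4989 -0.1463  0.168 ]
tb [ 0.5594 -0.148   0.085 ]
big [ 0.4368 -0.3328  0.1   ]
adp [ 0.5982 -0.337   0.03  ]
tri tip (array([ 0.5002, -0.1459,  0.166 ]), np.float64(0.002538890048483791)) collar (array([0.6054, 0.1808, 0.0126]), np.float64(0.0001121749645937388))
```

View pics/c1.png

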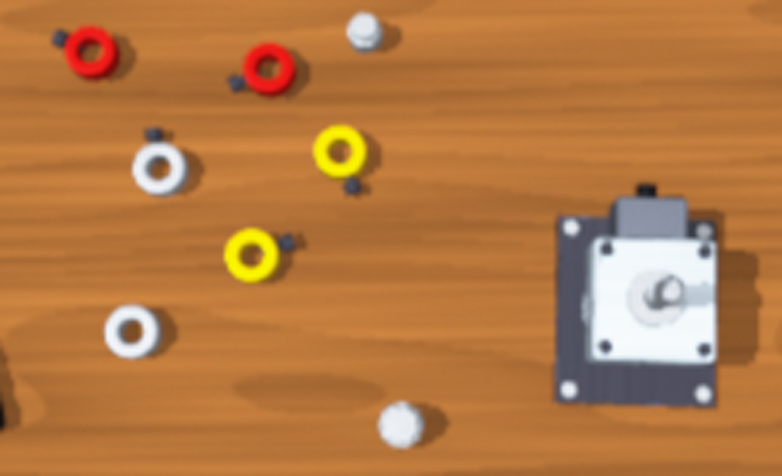

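View pics/c2.png

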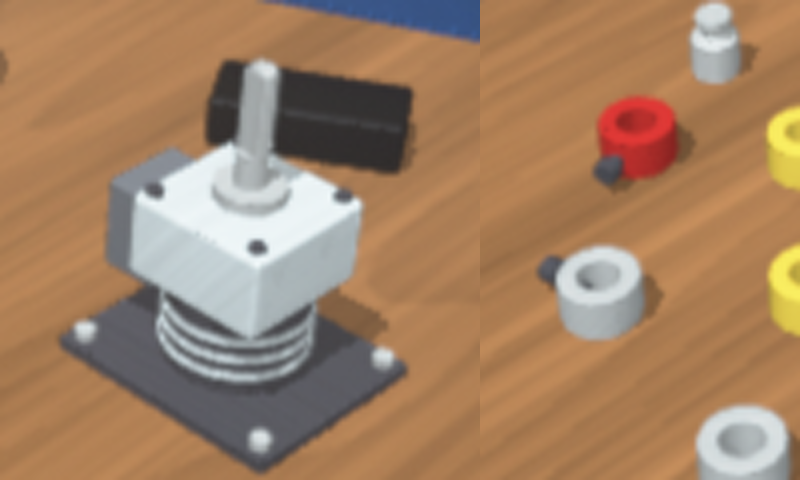

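Crop c1/c2 confirms it. The collar is the grey ring at top-view (237,229) with the dark screw at (236,219), side-view (220,341). The spare at (229,277) has no screw. Next I'll work out the tool frame and camera offset.

```bash
cat >> h.py <<'E'
def toolR(): 
    s=get_state(); return s['position'],R.from_rotvec(s['eef_rot']).as_matrix()
def shift(p):  # world target -> tool shift from present
    q,M=toolR(); return M.T@(np.asarray(p)-q)
E
python3 - <<'E'
from h import *
np.set_printoptions(precision=4,suppress=True)
q,M=toolR(); print(M)
f=load('wrist0');T=f['extrinsics']
print('cam in tool',M.T@(T[:3,3]-q)); print(M.T@T[:3,:3])
d=M.T@T[:3,2]; print(d, f['intrinsics'])
print('shift',shift([.56,.20,.25]))
t=load('top0');a=onz(t,236,219,.011);b=onz(t,237,229,.018);print('screw dir',np.arctan2(*(a-b)[[1,0]]), np.degrees(np.arctan2(M[1,1],M[0,1])))
E
```

```text
[[-0.9196  0.3929 -0.0007]
 [ 0.3929  0.9196 -0.0015]
 [ 0.     -0.0017 -1.    ]]
cam in tool [ 0.0746  0.0013 -0.1459]
[[-0.0002 -0.9566 -0.2914]
 [ 1.     -0.0002  0.    ]
 [-0.0001 -0.2914  0.9566]]
[-0.2914  0.      0.9566] [[395.7538   0.     321.7953]
 [  0.     395.7538 237.6272]
 [  0.       0.       1.    ]]
shift [-0.4364 -0.2705 -0.0118]
screw dir 0.15797100009006873 66.86478670062407
```

Run:
```python
from h import *
np.set_printoptions(precision=4,suppress=True)
print('shift',shift([.605,.18,.238]),shift([.5,-.146,.25]))
```

```text
shift [-0.4856 -0.2712  0.0002] [-0.5172 -0.6123 -0.0113]
```

Call:
{"name": "arm_command", "arguments": {
  "gripper": [100,100,100,100,100,100,100,100],
  "xyz": [
    [-0.054,-0.03,0],
    [-0.108,-0.06,0],
    [-0.162,-0.09,0],
    [-0.216,-0.12,0],
    [-0.27,-0.15,0],
    [-0.324,-0.18,0],
    [-0.378,-0.21,0],
    [-0.432,-0.24,0]
  ],
  "spin": [0,0,0,0,0,0,0,0]
}}

```text
time: 1.15
position: [0.569, 0.2285, 0.2385]
eef_rot: [-0.63, -3.078, -0.0]
ft_force: [0.6, 0.5, 0.5]
opening: 0.0886
```

Run:
```python
from h import *
np.set_printoptions(precision=4,suppress=True)
print(get_state()['position'],'shift',shift([.605,.18,.14]))
f=snap('wrist','w1')
```

```text
[0.569  0.2285 0.2385] shift [-0.0522 -0.0304  0.0985]
```

View pics/w1.png

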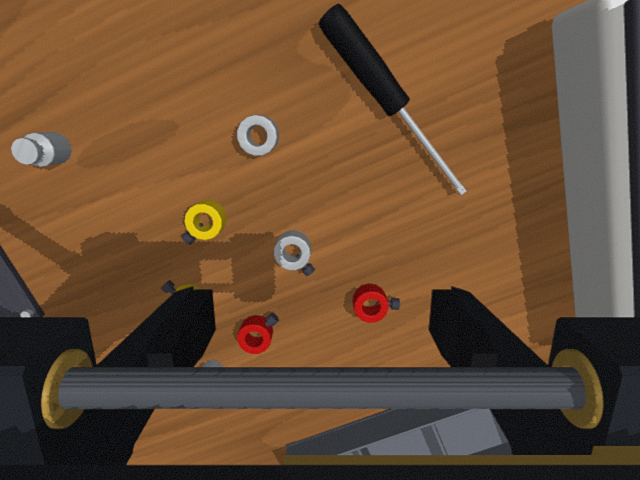

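Wrist view: grey collar at (292,251) with its screw at (308,269), spare at (257,136). Now over the motor.

Run:
```python
from h import *
np.set_printoptions(precision=4,suppress=True)
print('shift',shift([.5,-.146,.265]))
```

```text
shift [-0.0787 -0.3672 -0.025 ]
```

Call:
{"name": "arm_command", "arguments": {
  "gripper": [100,100,100,100,100,60,60,60],
  "xyz": [
    [-0.013,-0.06,-0.01],
    [-0.026,-0.12,-0.02],
    [-0.039,-0.18,-0.025],
    [-0.052,-0.24,-0.025],
    [-0.065,-0.3,-0.025],
    [-0.075,-0.35,-0.025],
    [-0.0785,-0.367,-0.025],
    [-0.0785,-0.367,-0.025]
  ],
  "spin": [0,0,0,0,0,0,0,0]
}}

```text
time: 2.2
position: [0.496, -0.1383, 0.2635]
eef_rot: [-0.633, -3.077, -0.001]
ft_force: [1.7, 1.2, -0.2]
opening: 0.0601
```

Run:
```python
from h import *
np.set_printoptions(precision=4,suppress=True)
print(get_state()['position'])
f=snap('wrist','w2')
cv2.imwrite('pics/w2c.png',cv2.resize(f['image'][150:330,210:430],None,fx=3.3,fy=3.3,interpolation=cv2.INTER_CUBIC)[:,:,::-1])
```

```text
[ 0.496  -0.1383  0.2635]
```

View pics/w2.png

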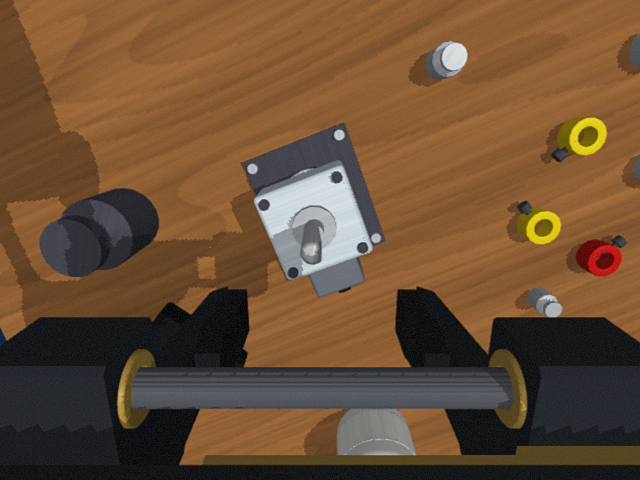

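View pics/w2c.png

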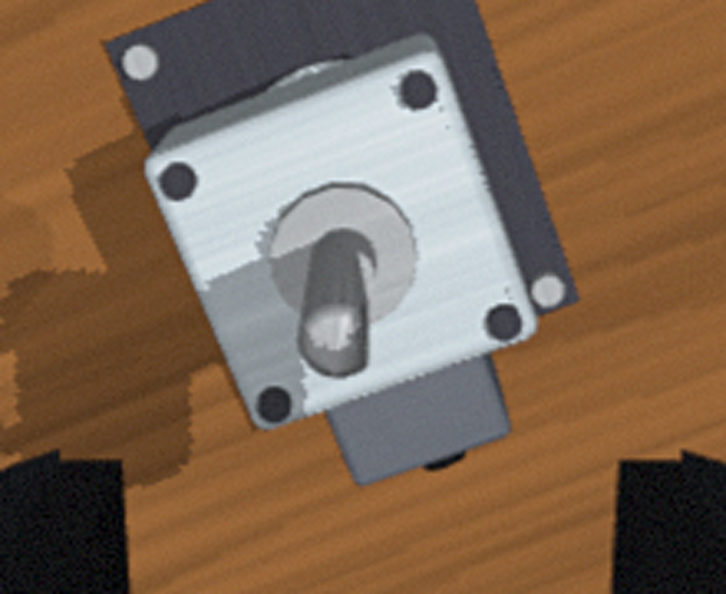

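Wrist view: shaft tip at about (314,251), with the flat facing image-right, so nearly along tool y. Gearbox screws are at crop (418,90), (178,181), (504,322), (274,404), and the terminal box is below, around (340,278). Now I'll compute the axis and yaw.

Run:
```python
from h import *
np.set_printoptions(precision=4,suppress=True)
f=load('w2')
g=cv2.cvtColor(f['image'],cv2.COLOR_RGB2GRAY)
def c(p): return np.array([210+p[0]/3.3,150+p[1]/3.3])
P=[]
for p in [(418,90),(504,322),(274,404),(178,181)]:
    u,v=c(p).round().astype(int); w=g[v-8:v+9,u-8:u+9]; m=(w<95)
    n,l,st,ce=cv2.connectedComponentsWithStats(m.astype(np.uint8)); k=l[8,8]
    q=ce[k]+[u-8,v-8]; P.append(onz(f,*q,.098)); print(st[k,4],q)
P=np.array(P); print(P, 'centre',P.mean(0))
for i in range(4):
    d=P[(i+1)%4]-P[i]; print(np.linalg.norm(d),np.degrees(np.arctan2(d[1],d[0])))
t=onz(f,*c((342,334)),.168); print('tip',t)
s=load('side0');tp=load('top0')
print(tri(f,c((342,334)),s,(395,217)))
b=onz(f,*c((420,420)),.085); print('tb',b, np.degrees(np.arctan2(*(b-P.mean(0))[[1,0]])))
q,M=toolR(); print(q,'yaw y',np.degrees(np.arctan2(M[1,1],M[0,1])))
# pixel lines of the flat edge at top: dir of vertical image line on plane
a=onz(f,*c((368,320)),.168);b=onz(f,*c((368,370)),.168);print(np.degrees(np.arctan2(*(b-a)[[1,0]])))
cv2.imwrite('pics/w2d.png',cv2.resize(f['image'][210:275,285:345],None,fx=9,fy=9,interpolation=cv2.INTER_NEAREST)[:,:,::-1])
x=s['image'][205:265,375:415]; cv2.imwrite('pics/s2d.png',cv2.resize(x,None,fx=9,fy=9,interpolation=cv2.INTER_CUBIC)[:,:,::-1])
```

```text
91 [336.2967 176.9451]
84 [362.2976 247.3095]
94 [292.5851 272.1809]
87 [263.4598 204.6092]
[[ 0.4739 -0.1146  0.098 ]
 [ 0.5361 -0.1173  0.098 ]
 [ 0.5334 -0.1795  0.098 ]
 [ 0.4712 -0.1769  0.098 ]] centre [ 0.5037 -0.1471  0.098 ]
0.06234768189193496 -2.4294170034016638
0.062330920221155085 -92.48471108636568
0.062287337858095586 177.5304479016494
0.06228725956975262 87.57077249760844
tip [ 0.5019 -0.1449  0.168 ]
(array([ 0.5021, -0.1455,  0.1656]), np.float64(0.0011233424794016816))
tb [ 0.5579 -0.1483  0.085 ] -1.249289989314928
[ 0.4962 -0.1374  0.2635] yaw y 66.8245994439956
-23.28159911517674
```

View pics/w2d.png

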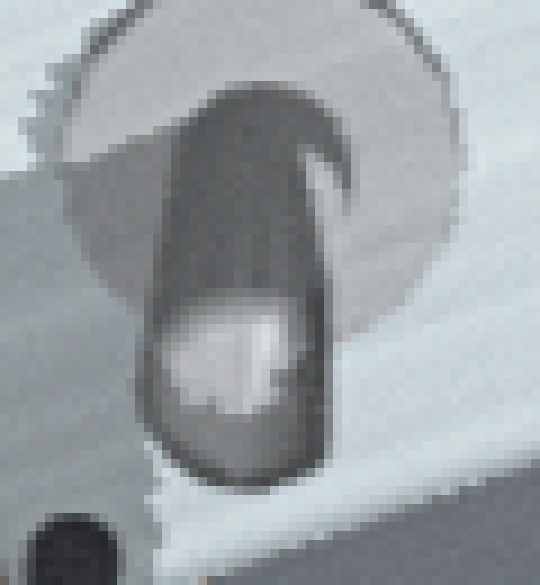

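View pics/s2d.png

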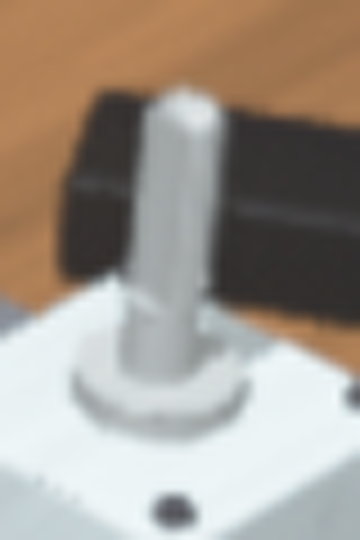

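Run:
```python
from h import *
np.set_printoptions(precision=4,suppress=True)
print('shift',shift([.5027,-.146,.126]),shift([.5037,-.1471,.126]), shift([.5019,-.1449,.126]),get_state()['ft_force'])
```

```text
shift [-0.0094 -0.0055  0.1375] [-0.0107 -0.0061  0.1375] [-0.0082 -0.0048  0.1375] [-0.2549 -0.4465 -0.125 ]
```

Call:
{"name": "arm_command", "arguments": {
  "gripper": [60,60,60,60,50,50,50,50],
  "xyz": [
    [-0.005,-0.003,0.02],
    [-0.0095,-0.0055,0.05],
    [-0.0095,-0.0055,0.08],
    [-0.0095,-0.0055,0.11],
    [-0.0095,-0.0055,0.13],
    [-0.0095,-0.0055,0.1375],
    [-0.0095,-0.0055,0.1375],
    [-0.0095,-0.0055,0.1375]
  ],
  "spin": [0,0,0,0,0,0,0,0],
  "force": 25
}}

```text
time: 3.25
position: [0.5038, -0.1466, 0.1273]
eef_rot: [0.629, 3.076, -0.0]
ft_force: [0.3, 0.5, 0.9]
opening: 0.044
```

Run:
```python
from h import *
np.set_printoptions(precision=4,suppress=True)
f=snap('side','s3');f=snap('wrist','w3')
st=get_state();print(st['position'],st['ft_force'],st['torque'])
a=load('s3')['image'][160:280,330:450]
cv2.imwrite('pics/s3c.png',np.hstack([cv2.resize(a,None,fx=3.3,fy=3.3,interpolation=cv2.INTER_CUBIC),cv2.resize(f['image'][150:350,200:400],None,fx=1.98,fy=1.98)])[:,:,::-1])
```

```text
[ 0.5036 -0.1469  0.1274] [ 0.3902 -0.3004 -0.1454] [-0.032  -0.0041  0.0136]
```

View pics/s3c.png

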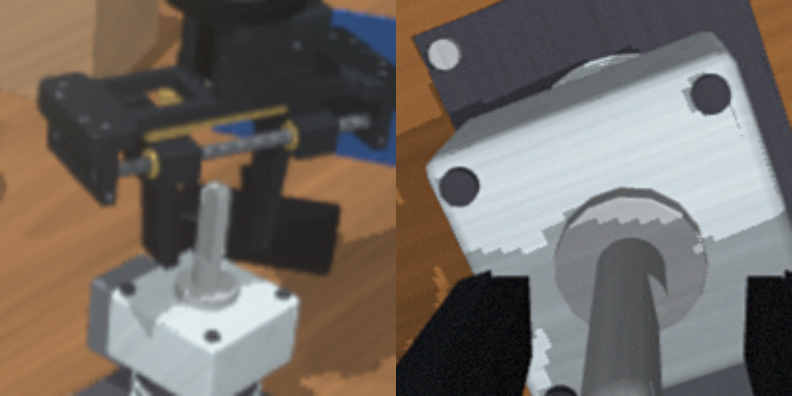

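The shaft is between the fingers and centred (crop about 630 against a finger midpoint of 638). Closing.

Call:
{"name": "arm_command", "arguments": {
  "gripper": [0,0,0,0,0,0,0,0],
  "xyz": [
    [0,0,0],
    [0,0,0],
    [0,0,0],
    [0,0,0],
    [0,0,0],
    [0,0,0],
    [0,0,0],
    [0,0,0]
  ],
  "spin": [0,0,0,0,0,0,0,0],
  "force": 25
}}

```text
time: 4.35
position: [0.5019, -0.1488, 0.1263]
eef_rot: [-0.629, -3.077, 0.006]
ft_force: [-2.3, -6.8, 1.2]
opening: 0.0132
```

Run:
```python
from h import *
np.set_printoptions(precision=4,suppress=True)
st=get_state();q,M=toolR();print(st['position'],st['ft_force'],st['torque'],'tool',M.T@st['ft_force'],'yaw',np.degrees(np.arctan2(M[1,1],M[0,1])),st['opening'],st['joint_pos'])
```

```text
[ 0.5019 -0.1488  0.1263] [-2.2679 -6.7677  1.1932] [-1.0343  0.4513  0.0379] tool [-0.5682 -7.1194 -1.1665] yaw 66.90591124046401 0.013176699980469645 [-0.3334  0.0787  2.039  -0.0044  1.0243 -1.4989]
```

The opening reads 13.2 mm, so the flat is under a finger (16 mm would mean it is not). Now turn it 69.3° clockwise seen from above, which is +1.21 about tool z.

Call:
{"name": "arm_command", "arguments": {
  "gripper": [0,0,0,0,0,0,0,0],
  "xyz": [
    [0,-0.001,0],
    [0.0003,-0.0015,0],
    [0.0006,-0.0015,0],
    [0.001,-0.0015,0],
    [0.0013,-0.0015,0],
    [0.0013,-0.0015,0],
    [0.0013,-0.0015,0],
    [0.0013,-0.0015,0]
  ],
  "spin": [0.1,0.25,0.42,0.59,0.76,0.93,1.09,1.21]
}}

```text
time: 5.35
position: [0.5011, -0.1481, 0.1263]
eef_rot: [2.273, 2.168, -0.0]
ft_force: [-0.0, -0.3, -0.3]
opening: 0.0132
```

Run:
```python
from h import *
np.set_printoptions(precision=4,suppress=True)
f=snap('side','s4'); f=snap('wrist','w4'); f=snap('top','t4')
st=get_state();q,M=toolR();print(st['position'],st['ft_force'],st['torque'],'tool',M.T@st['ft_force'],'yaw',np.degrees(np.arctan2(M[1,1],M[0,1])),st['opening'],st['joint_pos'])
```

```text
[ 0.501  -0.1481  0.1263] [-1.1493 -1.095   0.6049] [-0.2643  0.1452  0.0039] tool [-1.1416 -1.1032 -0.6045] yaw -2.3523217195043737 0.01287425389999024 [-0.3348  0.0761  2.0418 -0.0005  1.0234 -0.2934]
```

View pics/w4.png

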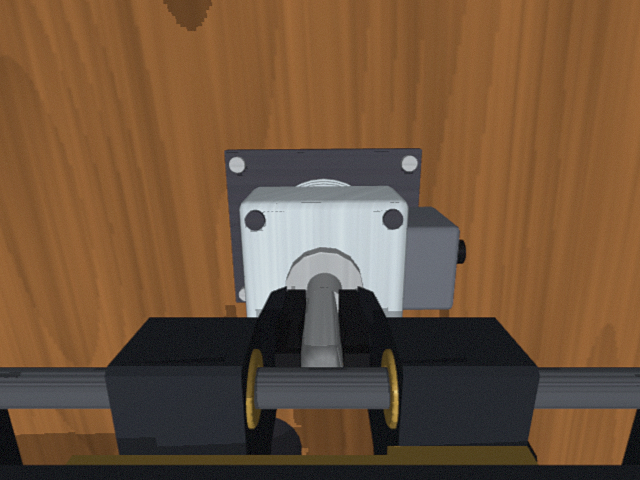

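The jaws line up with the gearbox (yaw −2.35° against −2.43° measured). The flat is still under the finger at 12.9–13.2 mm, and the finger direction points over the terminal box at image right. Release and rise.

Call:
{"name": "arm_command", "arguments": {
  "gripper": [45,45,45,50,60,60,60,60],
  "xyz": [
    [0,0,0],
    [0,0,0],
    [0,0,0],
    [0,0,-0.02],
    [0,0,-0.06],
    [0,0,-0.1],
    [0,0,-0.135],
    [0,0,-0.135]
  ],
  "spin": [0,0,0,0,0,0,0,0]
}}

```text
time: 6.5
position: [0.503, -0.1483, 0.2649]
eef_rot: [2.264, 2.169, 0.005]
ft_force: [0.2, -0.7, -0.2]
opening: 0.0526
```

Run:
```python
from h import *
np.set_printoptions(precision=4,suppress=True)
f=snap('wrist','w5')
st=get_state();q,M=toolR();print(st['position'],st['ft_force'],'yaw',np.degrees(np.arctan2(M[1,1],M[0,1])))
cv2.imwrite('pics/w5c.png',cv2.resize(f['image'][170:350,230:450],None,fx=3.3,fy=3.3,interpolation=cv2.INTER_CUBIC)[:,:,::-1])
w=load('w1'); print(onz(w,292,251,.018),onz(w,308,269,.011))
print('shift',shift([.606,.18,.14]))
```

```text
[ 0.5017 -0.1479  0.2624] [-0.2131 -0.6879  0.3581] yaw -2.4466235417668276
[0.6047 0.1832 0.018 ] [0.6306 0.1887 0.011 ]
shift [0.3322 0.0898 0.1224]
```

View pics/w5c.png

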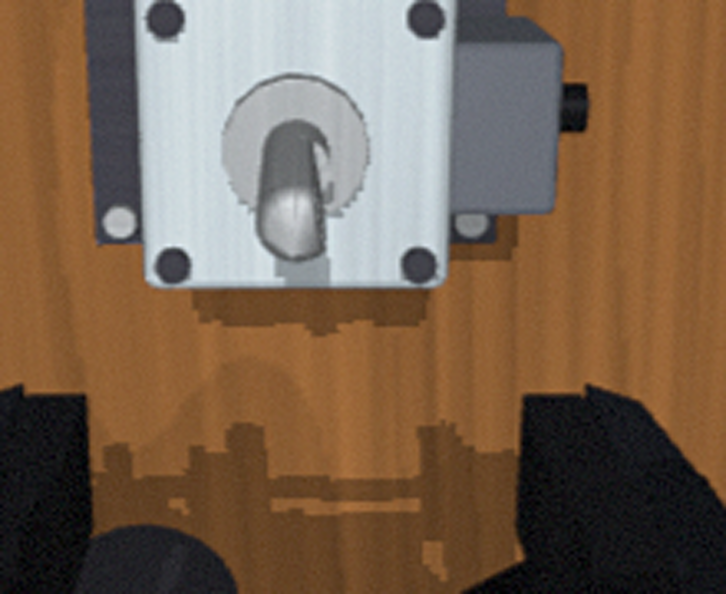

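The flat faces right, straight to the terminal box. Now to the collar.

Call:
{"name": "arm_command", "arguments": {
  "gripper": [60,60,60,60,60,60,60,60],
  "xyz": [
    [0.05,0.013,0.0],
    [0.1,0.027,0.0],
    [0.15,0.041,0.02],
    [0.2,0.055,0.04],
    [0.25,0.068,0.07],
    [0.3,0.082,0.09],
    [0.332,0.09,0.11],
    [0.332,0.09,0.11]
  ],
  "spin": [0.16,0.33,0.5,0.66,0.83,1.0,1.16,1.32]
}}

```text
time: 7.55
position: [0.6022, 0.182, 0.1457]
eef_rot: [3.124, 0.323, -0.013]
ft_force: [-0.8, -0.1, -0.1]
opening: 0.053
```

Call:
{"name": "arm_command", "arguments": {
  "gripper": [65,65,65,65,65,65,65,65],
  "xyz": [
    [0,0,0],
    [0,0,0],
    [0,0,0],
    [0,0,0],
    [0,0,0],
    [0,0,0],
    [0,0,0],
    [0,0,0]
  ],
  "spin": [0,0,0,0,0,0,0,0]
}}

```text
time: 8.55
position: [0.6052, 0.1801, 0.1512]
eef_rot: [3.125, 0.326, 0.0]
ft_force: [-0.1, -0.7, -0.6]
opening: 0.0574
```

Run:
```python
from h import *
np.set_printoptions(precision=4,suppress=True)
f=snap('wrist','w6')
st=get_state();q,M=toolR();print(st['position'],st['ft_force'],'yaw',np.degrees(np.arctan2(M[1,1],M[0,1])),st['joint_pos'])
cv2.imwrite('pics/w6c.png',cv2.resize(f['image'][120:320,210:430],None,fx=3,fy=3,interpolation=cv2.INTER_CUBIC)[:,:,::-1])
```

```text
[0.6051 0.1801 0.1512] [0.3344 0.386  0.8565] yaw -78.0888650544639 [ 0.2499  0.249   1.7896 -0.      1.103   1.6128]
```

View pics/w6.png

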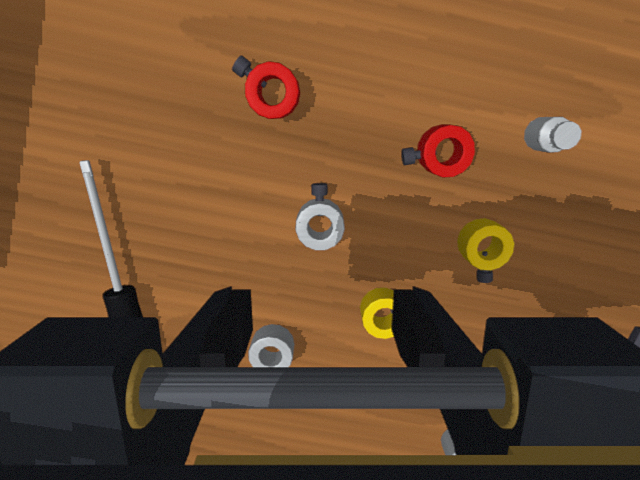

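View pics/w6c.png

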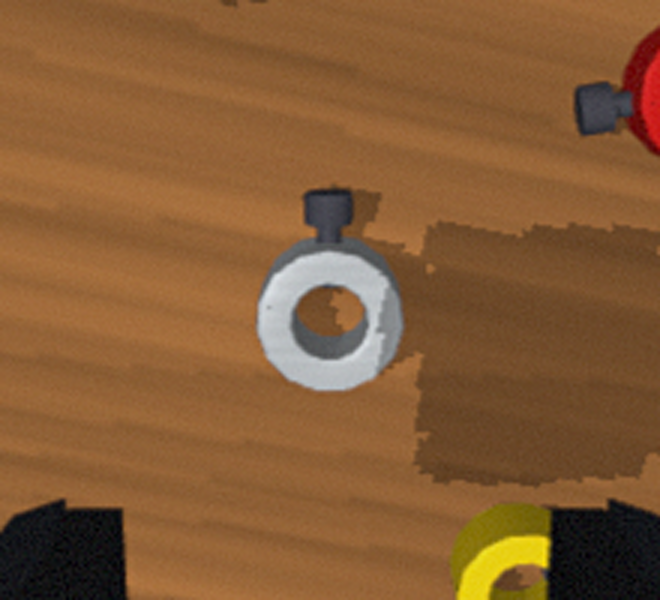

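The collar is centred at pixel (320,227) with its screw head at (320,190), straight along tool x.

Run:
```python
from h import *
np.set_printoptions(precision=4,suppress=True)
f=load('w6');w=load('w1')
g=f['image'].astype(int); hsv=cv2.cvtColor(f['image'],cv2.COLOR_RGB2HSV)
m=((hsv[:,:,1]<40)&(hsv[:,:,2]>120)).astype(np.uint8); m[:, :280]=0;m[:,360:]=0;m[:180]=0;m[260:]=0
cs,_=cv2.findContours(m,cv2.RETR_EXTERNAL,cv2.CHAIN_APPROX_NONE);c=max(cs,key=cv2.contourArea);print(cv2.fitEllipse(c),cv2.minEnclosingCircle(c))
c=cv2.fitEllipse(c)[0]
d=((hsv[:,:,2]<90)&(g.max(2)-g.min(2)<25)).astype(np.uint8); d[:,:300]=0;d[:,340:]=0;d[:178]=0;d[197:]=0
mm=cv2.moments(d,True);h=(mm['m10']/mm['m00'],mm['m01']/mm['m00']);print('head',h)
C=onz(f,*c,.022);H=onz(f,*h,.013);print(C,H,np.degrees(np.arctan2(*(H-C)[[1,0]])))
print(tri(f,c,w,(292,251)), tri(f,c,load('side0'),(220,341)))
print(shift([C[0],C[1],.004]))
```

```text
((319.3284606933594, 226.4765625), (45.660282135009766, 47.524478912353516), 98.5384521484375) ((319.24298095703125, 226.62149047851562), 24.167875289916992)
head (319.2205128205128, 189.24615384615385)
[0.6059 0.183  0.022 ] [0.6308 0.1883 0.013 ] 12.088180282093077
(array([0.6048, 0.1829, 0.0176]), np.float64(0.00034943286746766703)) (array([0.6037, 0.1822, 0.0144]), np.float64(0.0007995883997503502))
[ 0.0013 -0.0026  0.1472]
```

Call:
{"name": "arm_command", "arguments": {
  "gripper": [65,65,65,65,65,65,65,65],
  "xyz": [
    [0.0013,-0.0026,0.02],
    [0.0013,-0.0026,0.05],
    [0.0013,-0.0026,0.08],
    [0.0013,-0.0026,0.11],
    [0.0013,-0.0026,0.13],
    [0.0013,-0.0026,0.14],
    [0.0013,-0.0026,0.146],
    [0.0013,-0.0026,0.146]
  ],
  "spin": [0,0,0,0,0,0,0,0],
  "force": 30
}}

```text
time: 9.6
position: [0.6063, 0.183, 0.0055]
eef_rot: [-3.125, -0.326, -0.001]
ft_force: [0.2, 0.6, -0.3]
opening: 0.0569
```

Call:
{"name": "arm_command", "arguments": {
  "gripper": [0,0,0,0,0,0,0,0],
  "xyz": [
    [0,0,0],
    [0,0,0],
    [0,0,0],
    [0,0,0],
    [0,0,0],
    [0,0,0],
    [0,0,0],
    [0,0,0]
  ],
  "spin": [0,0,0,0,0,0,0,0],
  "force": 30
}}

```text
time: 10.6
position: [0.6064, 0.1829, 0.006]
eef_rot: [3.125, 0.326, 0.002]
ft_force: [-1.4, -1.7, 4.9]
opening: 0.0342
```

Run:
```python
from h import *
np.set_printoptions(precision=4,suppress=True)
f=snap('wrist','w7')
st=get_state();q,M=toolR();print(st['position'],st['ft_force'],st['opening'],'yaw',np.degrees(np.arctan2(M[1,1],M[0,1])),st['joint_pos'])
print('shift over shaft',shift([.5025,-.1474,.215]))
cv2.imwrite('pics/w7c.png',cv2.resize(f['image'][220:380,220:420],None,fx=3,fy=3,interpolation=cv2.INTER_CUBIC)[:,:,::-1])
```

```text
[0.6064 0.1829 0.006 ] [-1.0268 -0.7863  5.9867] 0.034414919494043406 yaw -78.0914614663752 [ 0.2538  0.4167  1.8725 -0.0003  0.8514  1.6169]
shift over shaft [-0.1697  0.3018 -0.2091]
```

View pics/w7c.png

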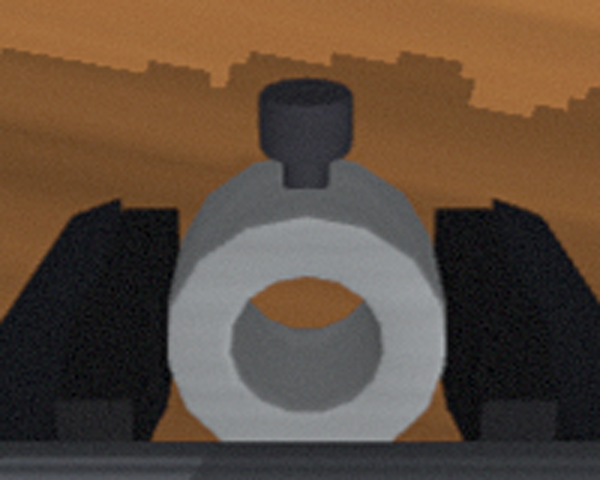

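Call:
{"name": "arm_command", "arguments": {
  "gripper": [0,0,0,0,0,0,0,0],
  "xyz": [
    [0,0,-0.03],
    [0,0,-0.08],
    [-0.015,0.027,-0.13],
    [-0.04,0.071,-0.17],
    [-0.067,0.119,-0.2],
    [-0.095,0.169,-0.215],
    [-0.123,0.219,-0.215],
    [-0.151,0.268,-0.215]
  ],
  "spin": [0,0,0.04,0.08,0.12,0.16,0.2,0.25]
}}

```text
time: 11.65
position: [0.5124, -0.1118, 0.2199]
eef_rot: [-3.141, 0.068, -0.0]
ft_force: [0.4, -0.3, -0.7]
opening: 0.0341
```

Run:
```python
from h import *
np.set_printoptions(precision=4,suppress=True)
st=get_state();q,M=toolR();print(st['position'],st['ft_force'],st['opening'],'yaw',np.degrees(np.arctan2(M[1,1],M[0,1])),st['qd'])
# commanded end pose in world from start cmd (.6064,.1829,.0055) 
y=np.radians(-78.09);xt=np.array([-np.sin(y),np.cos(y)]);xt=np.array([np.cos(y+np.pi/2),np.sin(y+np.pi/2)]);yt=np.array([np.cos(y),np.sin(y)])
print('cmd',np.array([.6064,.1829])-.151*xt+.268*yt)
```

```text
[ 0.5124 -0.1118  0.2199] [ 0.3976 -0.3359 -0.6751] 0.03408806078048492 yaw -92.49747414853412 [-0.8527 -0.1208  0.1313 -0.0017 -0.0043 -0.4428]
cmd [ 0.514  -0.1105]
```

Call:
{"name": "arm_command", "arguments": {
  "gripper": [0,0,0,0,0,0,0,0],
  "xyz": [
    [-0.005,0.02,0],
    [-0.0099,0.037,0],
    [-0.0099,0.037,0],
    [-0.0099,0.037,0],
    [-0.0099,0.037,0],
    [-0.0099,0.037,0],
    [-0.0099,0.037,0],
    [-0.0099,0.037,0]
  ],
  "spin": [0,0,0,0,0,0,0,0]
}}

```text
time: 12.65
position: [0.502, -0.1468, 0.2202]
eef_rot: [3.141, -0.066, 0.0]
ft_force: [-0.2, 1.0, -0.9]
opening: 0.0343
```

Run:
```python
from h import *
np.set_printoptions(precision=4,suppress=True)
f=snap('wrist','w8');s=snap('side','s8')
st=get_state();q,M=toolR();print(st['position'],st['ft_force'],st['opening'],'yaw',np.degrees(np.arctan2(M[1,1],M[0,1])))
cv2.imwrite('pics/w8c.png',cv2.resize(f['image'][180:400,200:440],None,fx=3.3,fy=2.7,interpolation=cv2.INTER_CUBIC)[:,:,::-1])
cv2.imwrite('pics/s8c.png',cv2.resize(s['image'][150:280,330:460],None,fx=4.5,fy=4.5,interpolation=cv2.INTER_CUBIC)[:,:,::-1])
```

```text
[ 0.502  -0.147   0.2202] [-0.0703  0.1843 -2.2776] 0.03414896360152207 yaw -92.41188893209869
```

View pics/w8c.png

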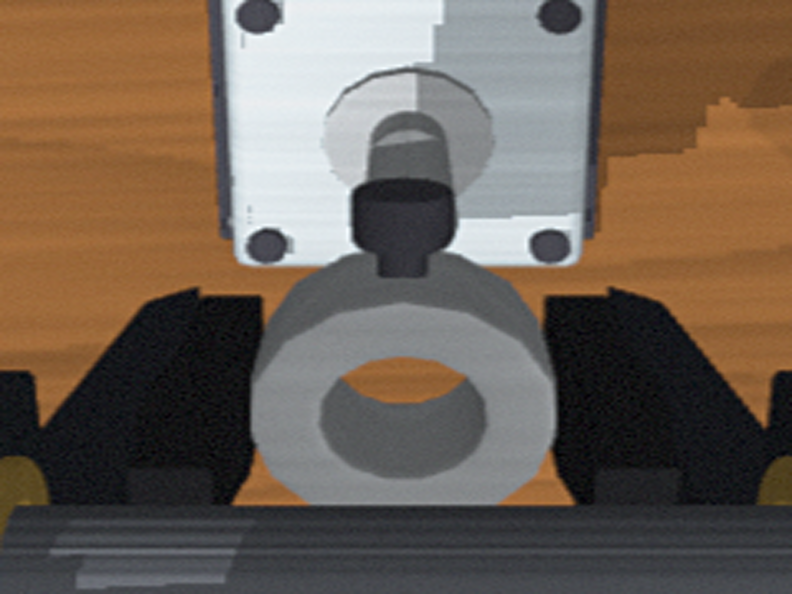

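View pics/s8c.png

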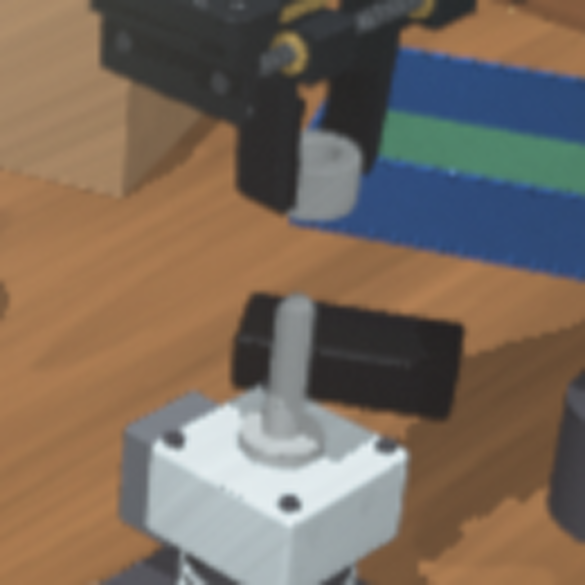

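Wrist view: the collar bore is centred at crop column 403, while the gearbox screws and boss centre on column 409, so the shaft sits slightly towards tool +y. Now I'll quantify it from this same picture.

Run:
```python
from h import *
np.set_printoptions(precision=4,suppress=True)
f=load('w8');g=cv2.cvtColor(f['image'],cv2.COLOR_RGB2GRAY)
def c(p): return np.array([200+p[0]/3.3,180+p[1]/2.7])
P=[]
for p in [(258,16),(560,16),(550,246),(267,246)]:
    u,v=c(p).round().astype(int); w=g[v-8:v+9,u-8:u+9]; m=(w<95)
    n,l,st,ce=cv2.connectedComponentsWithStats(m.astype(np.uint8)); k=l[8,8]
    q=ce[k]+[u-8,v-8]; P.append(onz(f,*q,.098)); print(st[k,4],q)
P=np.array(P); G=P.mean(0); print(P,'gm',G)
for i in range(4):
    d=P[(i+1)%4]-P[i]; print(np.linalg.norm(d),np.degrees(np.arctan2(d[1],d[0])))
q,M=toolR()
# collar outer/inner top: bore ellipse
B=onz(f,*c((403,418)),q[2]+.016); print('bore',B,'tcp',q,'tool off',M.T@(B-q))
H=onz(f,*c((404,190)),q[2]+.011-.006+.006);print('head top',M.T@(H-q))
print('gm-bore in tool',M.T@(G-B))
f7=load('w7');b7=onz(f7,322,334.7,.022);print('w7 bore',b7)
```

```text
126 [277.9048 185.1825]
135 [369.1333 185.2963]
110 [366.2455 270.6727]
111 [280.6937 270.6396]
[[ 0.5354 -0.1171  0.098 ]
 [ 0.5328 -0.1792  0.098 ]
 [ 0.4705 -0.1766  0.098 ]
 [ 0.4731 -0.1145  0.098 ]] gm [ 0.503  -0.1469  0.098 ]
0.06212132837477779 -92.48065849093433
0.062311155821945886 177.64502516883442
0.062155853046415334 87.56787254762033
0.06236373726212983 -2.3867794154861346
bore [ 0.5011 -0.1457  0.2362] tcp [ 0.502  -0.147   0.2202] tool off [-0.001  -0.0012 -0.016 ]
head top [ 0.0304 -0.0011 -0.011 ]
gm-bore in tool [0.002  0.0011 0.1382]
w7 bore [0.6056 0.1836 0.022 ]
```

Call:
{"name": "arm_command", "arguments": {
  "gripper": [0,0,0,0,0,0,0,0],
  "xyz": [
    [0.0015,0.0008,0.01],
    [0.0015,0.0008,0.025],
    [0.0015,0.0008,0.035],
    [0.0015,0.0008,0.04],
    [0.0015,0.0008,0.044],
    [0.0015,0.0008,0.047],
    [0.0015,0.0008,0.05],
    [0.0015,0.0008,0.052]
  ],
  "spin": [0,0,0,0,0,0,0,0]
}}

```text
time: 13.75
position: [0.5036, -0.1479, 0.1683]
eef_rot: [3.141, -0.066, 0.001]
ft_force: [-0.8, 1.0, -1.3]
opening: 0.0346
```

Run:
```python
from h import *
np.set_printoptions(precision=4,suppress=True)
f=snap('wrist','w9');s=snap('side','s9')
st=get_state();q,M=toolR();print(st['position'],'tool F',M.T@st['ft_force'],st['torque'],st['opening'],'yaw',np.degrees(np.arctan2(M[1,1],M[0,1])))
a=cv2.resize(f['image'][220:380,230:410],(400,356),interpolation=cv2.INTER_CUBIC)
b=cv2.resize(s['image'][170:259,340:440],(400,356),interpolation=cv2.INTER_CUBIC)
cv2.imwrite('pics/w9c.png',np.hstack([a,b])[:,:,::-1])
```

```text
[ 0.5033 -0.1478  0.1681] tool F [ 0.3656 -0.2669  1.6324] [-0.0011  0.1443  0.0207] 0.034151791861639316 yaw -92.41701855772813
```

View pics/w9c.png

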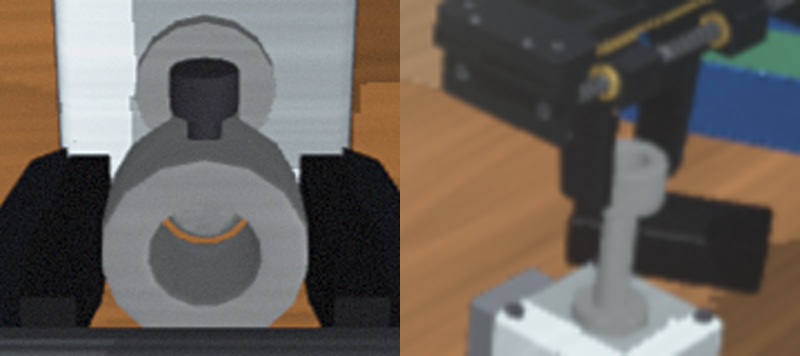

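The collar is engaged about 6 mm with no load, and the tip disc shows centred in the bore. Continue down past the screw.

Call:
{"name": "arm_command", "arguments": {
  "gripper": [0,0,0,0,0,0,0,0],
  "xyz": [
    [0,0,0.003],
    [0,0,0.006],
    [0,0,0.009],
    [0,0,0.012],
    [0,0,0.015],
    [0,0,0.016],
    [0,0,0.016],
    [0,0,0.016]
  ],
  "spin": [0,0,0,0,0,0,0,0]
}}

```text
time: 14.85
position: [0.5035, -0.1479, 0.1524]
eef_rot: [3.141, -0.066, 0.0]
ft_force: [-0.4, -0.7, -1.2]
opening: 0.0339
```

Run:
```python
from h import *
np.set_printoptions(precision=4,suppress=True)
f=snap('wrist','w10')
st=get_state();q,M=toolR();print(st['position'],'tool F',M.T@st['ft_force'],st['torque'],st['opening'],'yaw',np.degrees(np.arctan2(M[1,1],M[0,1])))
cv2.imwrite('pics/w10c.png',cv2.resize(f['image'][240:380,250:390],None,fx=4,fy=4,interpolation=cv2.INTER_CUBIC)[:,:,::-1])
```

```text
[ 0.5035 -0.1479  0.1523] tool F [-0.1473  0.6762  2.1872] [-0.0291  0.1334  0.0725] 0.034447655150469075 yaw -92.41750459734354
```

View pics/w10c.png

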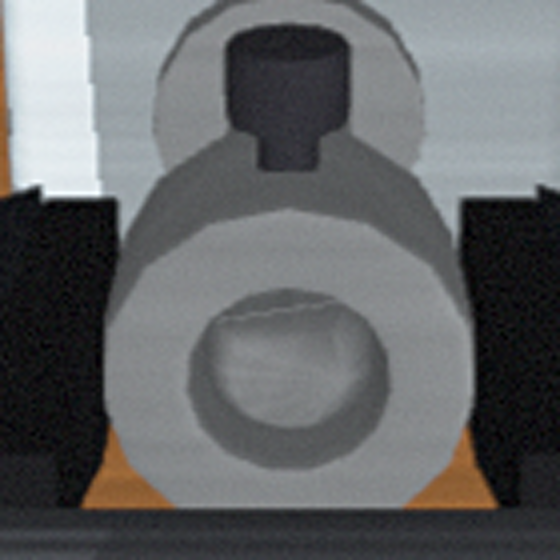

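No contact force and the screw is past the tip, over the flat. Now to mid-flat (collar mid at 144.5 mm, TCP about 0.1395).

Call:
{"name": "arm_command", "arguments": {
  "gripper": [0,0,0,0,0,0,0,0],
  "xyz": [
    [0,0,0.003],
    [0,0,0.006],
    [0,0,0.009],
    [0,0,0.011],
    [0,0,0.0128],
    [0,0,0.0128],
    [0,0,0.0128],
    [0,0,0.0128]
  ],
  "spin": [0,0,0,0,0,0,0,0]
}}

```text
time: 15.9
position: [0.5035, -0.1479, 0.1395]
eef_rot: [3.141, -0.066, 0.0]
ft_force: [-0.9, 0.6, -2.2]
opening: 0.0342
```

Run:
```python
from h import *
np.set_printoptions(precision=4,suppress=True)
f=snap('wrist','w11');s=snap('side','s11');t=snap('top','t11')
st=get_state();q,M=toolR();print(st['position'],'tool F',M.T@st['ft_force'],st['torque'],st['opening'],'yaw',np.degrees(np.arctan2(M[1,1],M[0,1])))
a=cv2.resize(f['image'][240:380,240:400],(400,350),interpolation=cv2.INTER_CUBIC)
b=cv2.resize(s['image'][190:260,350:430],(400,350),interpolation=cv2.INTER_CUBIC)
cv2.imwrite('pics/w11c.png',np.hstack([a,b])[:,:,::-1])
```

```text
[ 0.5035 -0.1479  0.1395] tool F [-0.5378 -0.5584  0.4074] [-0.0039  0.1686 -0.0133] 0.034151919979520245 yaw -92.42095359628297
```

View pics/w11c.png

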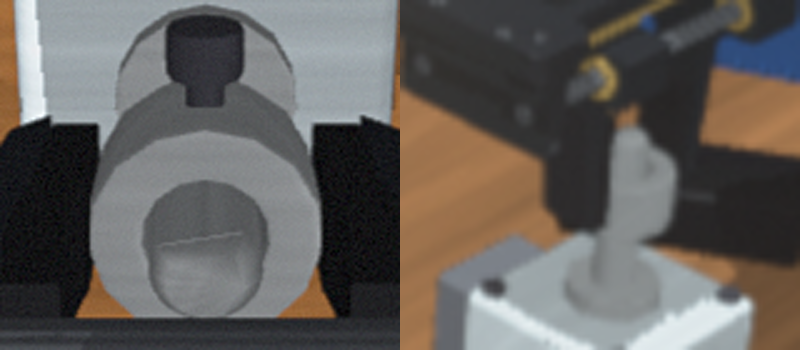

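View pics/t11.png

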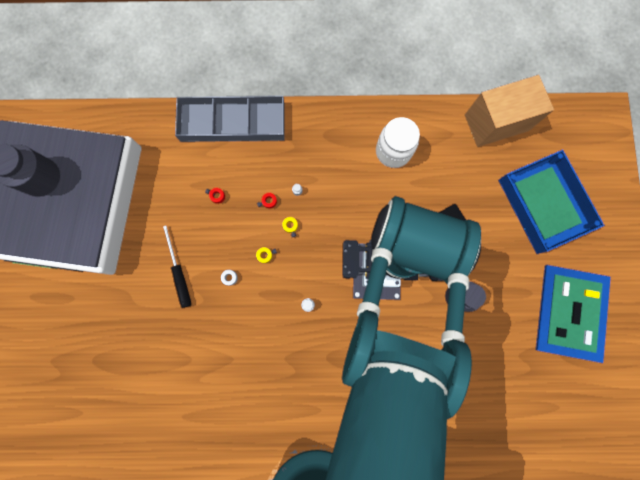

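Forces are near zero and everything else is in place. But the flat's top edge, w11c (158,244)–(242,233), looks tilted against the jaws. I need to quantify that before handing in.

Run:
```python
from h import *
np.set_printoptions(precision=4,suppress=True)
f=load('w11')
c=lambda p:(240+p[0]/2.5,240+p[1]/2.5)
a=onz(f,*c((158,244)),.165);b=onz(f,*c((242,233)),.165);d=b-a;print(np.linalg.norm(d),'normal yaw',np.degrees(np.arctan2(d[1],d[0]))+90)
f=load('w10');c=lambda p:(250+p[0]/4,240+p[1]/4)
a=onz(f,*c((215,322)),.165);b=onz(f,*c((340,299)),.165);d=b-a;print(np.linalg.norm(d),'normal yaw',np.degrees(np.arctan2(d[1],d[0]))+90)
a=load('w5')['image'][195:255,290:350]; b=load('w11')['image'][305:370,290:355]
cv2.imwrite('pics/cmp.png',np.hstack([cv2.resize(a,(400,400),interpolation=cv2.INTER_NEAREST),cv2.resize(b,(400,400),interpolation=cv2.INTER_NEAREST)])[:,:,::-1])
```

```text
0.011686108482237853 normal yaw 5.978158166860467
0.011965699614495137 normal yaw 9.136390052779433
```

View pics/cmp.png

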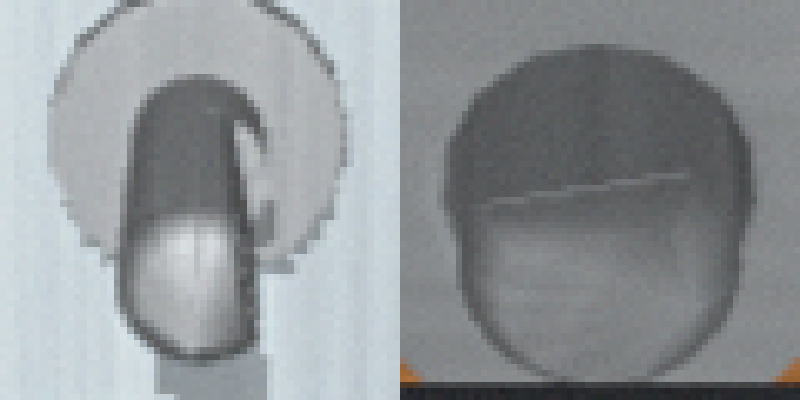

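The flat's top edge implies a normal yaw of about +6 to +9°, against −2.4° for the motor. The shaft is therefore about 9° short: it lagged in the 25 N pinch, so the turn isn't good enough. I have time (16 s of 51 s), so I'll do it properly. That means lifting the collar off, setting it on free table at (0.53, 0.02), re-pinching harder, checking, and then slipping it on again.

Call:
{"name": "arm_command", "arguments": {
  "gripper": [0,0,0,0,0,0,0,0],
  "xyz": [
    [0,0,-0.025],
    [0,0,-0.05],
    [0,0,-0.06],
    [0.005,-0.045,-0.06],
    [0.011,-0.095,-0.06],
    [0.017,-0.145,-0.06],
    [0.0195,-0.169,-0.04],
    [0.0195,-0.169,0]
  ],
  "spin": [0,0,0,0,0,0,0,0]
}}

```text
time: 17.05
position: [0.5319, 0.0221, 0.1404]
eef_rot: [-3.141, 0.062, -0.007]
ft_force: [0.8, -0.8, -2.2]
opening: 0.0345
```

Run:
```python
from h import *
np.set_printoptions(precision=4,suppress=True)
f=snap('wrist','w12');
st=get_state();print(st['position'],st['ft_force'],st['opening'])
```

```text
[0.5266 0.0214 0.1332] [-1.8467  0.8862 -5.4401] 0.03455909815537388
```

View pics/w12.png

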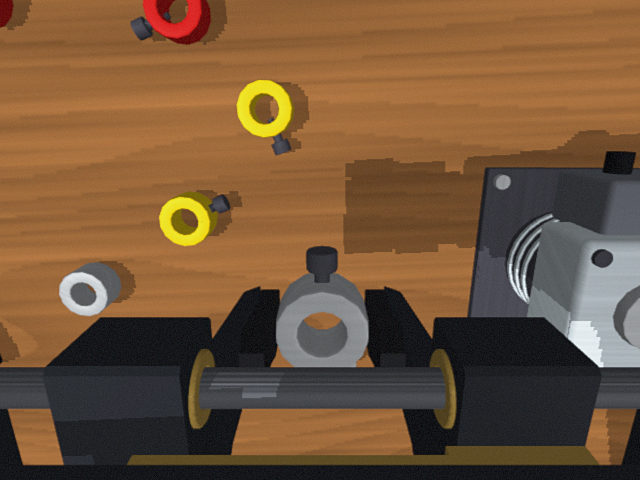

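Call:
{"name": "arm_command", "arguments": {
  "gripper": [0,0,0,0,0,0,0,65],
  "xyz": [
    [0,0,0.04],
    [0,0,0.08],
    [0,0,0.11],
    [0,0,0.125],
    [0,0,0.131],
    [0,0,0.1325],
    [0,0,0.1325],
    [0,0,0.1325]
  ],
  "spin": [0,0,0,0,0,0,0,0]
}}

```text
time: 18.1
position: [0.5311, 0.0202, 0.0081]
eef_rot: [-3.141, 0.066, -0.004]
ft_force: [0.2, -0.6, -0.7]
opening: 0.0424
```

Run:
```python
from h import *
np.set_printoptions(precision=4,suppress=True)
st=get_state();print(st['position'],st['ft_force'],st['opening'],toolR()[1])
```

```text
[0.5311 0.0202 0.0081] [ 0.2235 -0.6333 -0.6805] 0.04239182861466957 [[ 0.9991 -0.0422  0.0023]
 [-0.0422 -0.9991 -0.    ]
 [ 0.0023 -0.0001 -1.    ]]
```

Call:
{"name": "arm_command", "arguments": {
  "gripper": [65,65,65,65,65,65,65,65],
  "xyz": [
    [0,0,0],
    [0,0,-0.02],
    [0,0,-0.07],
    [0,0,-0.13],
    [-0.004,0.03,-0.18],
    [-0.01,0.08,-0.22],
    [-0.016,0.135,-0.25],
    [-0.02,0.169,-0.25]
  ],
  "spin": [0,0,0,0,0,0,0,0]
}}

```text
time: 19.1
position: [0.5044, -0.1504, 0.2613]
eef_rot: [3.138, -0.068, 0.011]
ft_force: [1.1, 0.7, -0.3]
opening: 0.0575
```

Run:
```python
from h import *
np.set_printoptions(precision=4,suppress=True)
for i in range(3): f=grab_frame('wrist')
f=snap('wrist','w13')
st=get_state();print(st['position'],st['time'],st['qd'])
cv2.imwrite('pics/w13c.png',cv2.resize(f['image'][200:280,280:380],None,fx=8,fy=7.5,interpolation=cv2.INTER_NEAREST)[:,:,::-1])
cv2.imwrite('pics/w13.png',f['image'][:,:,::-1])
```

```text
[ 0.5027 -0.1481  0.2571] 19.3 [0.0299 0.0091 0.0104 0.0045 0.0007 0.0028]
```

View pics/w13.png

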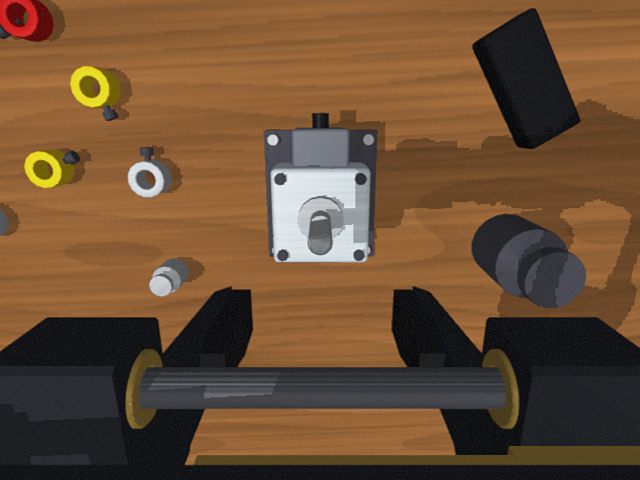

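View pics/w13c.png

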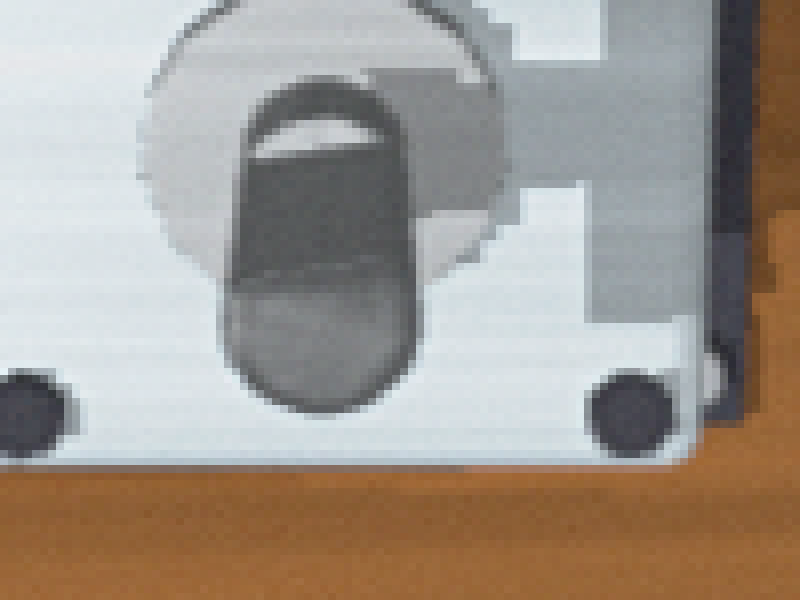

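Clear view: the flat's ledge runs (250,158)→(395,140), so the shaft is about 8–9° short (flat yaw about +6.5°). The collar stands safely at (147,178). I'll re-pinch aligned with the flat, with more force.

Call:
{"name": "arm_command", "arguments": {
  "gripper": [60,60,60,60,60,60,60,60],
  "xyz": [
    [-0.0014,0,0],
    [-0.0014,0,0],
    [-0.0014,0,0],
    [-0.0014,0,0.01],
    [-0.0014,0,0.03],
    [-0.0014,0,0.05],
    [-0.0014,0,0.07],
    [-0.0014,0,0.09]
  ],
  "spin": [-0.18,-0.36,-0.54,-0.72,-0.9,-1.08,-1.26,-1.44]
}}

```text
time: 20.3
position: [0.5014, -0.146, 0.1657]
eef_rot: [-2.396, -2.03, 0.0]
ft_force: [0.5, -0.5, -0.3]
opening: 0.0527
```

Run:
```python
from h import *
np.set_printoptions(precision=4,suppress=True)
st=get_state();q,M=toolR();print(st['position'],st['ft_force'],st['opening'],'yaw',np.degrees(np.arctan2(M[1,1],M[0,1])),st['joint_pos'])
```

```text
[ 0.5014 -0.146   0.1657] [ 0.4915 -0.4619 -0.2722] 0.05273927087625794 yaw -9.461543343811842 [-0.3313  0.0347  2.0059  0.0006  1.1022 -0.1665]
```

Call:
{"name": "arm_command", "arguments": {
  "gripper": [60,60,60,60,0,0,0,0],
  "xyz": [
    [0,0,0.02],
    [0,0,0.035],
    [0,0,0.041],
    [0,0,0.041],
    [0,0,0.041],
    [0,0,0.041],
    [0,0,0.041],
    [0,0,0.041]
  ],
  "spin": [-0.15,-0.286,-0.286,-0.286,-0.286,-0.286,-0.286,-0.286],
  "force": 50
}}

```text
time: 21.3
position: [0.5016, -0.1479, 0.1262]
eef_rot: [2.093, 2.343, 0.0]
ft_force: [0.3, -0.8, -0.2]
opening: 0.0152
```

Call:
{"name": "arm_command", "arguments": {
  "gripper": [0,0,0,0,0,0,0,0],
  "xyz": [
    [0,0,0],
    [0,0,0],
    [0,0,0],
    [0,0,0],
    [0,0,0],
    [0,0,0],
    [0,0,0],
    [0,0,0]
  ],
  "spin": [0,0,0,0,0,0,0,0],
  "force": 50
}}

```text
time: 22.3
position: [0.5009, -0.148, 0.126]
eef_rot: [-2.092, -2.343, 0.002]
ft_force: [-5.7, -1.1, 5.6]
opening: 0.012
```

Run:
```python
from h import *
np.set_printoptions(precision=4,suppress=True)
for i in range(3):
  st=get_state();q,M=toolR();print(st['position'],'toolF',M.T@st['ft_force'],st['torque'],st['opening'],'yaw',np.degrees(np.arctan2(M[1,1],M[0,1])))
```

```text
[ 0.5009 -0.148   0.126 ] toolF [-0.4256 -5.8255 -5.5925] [-0.2462  0.9117  0.0171] 0.012005873493121034 yaw 6.4822190004944416
[ 0.5009 -0.148   0.126 ] toolF [-0.4256 -5.8255 -5.5925] [-0.2462  0.9117  0.0171] 0.012005873493121034 yaw 6.4822190004944416
[ 0.5009 -0.148   0.126 ] toolF [-0.4256 -5.8255 -5.5925] [-0.2462  0.9117  0.0171] 0.012005873493121034 yaw 6.4822190004944416
```

Call:
{"name": "arm_command", "arguments": {
  "gripper": [0,0,0,0,0,0,0,0],
  "xyz": [
    [0,-0.0008,0],
    [0,-0.0008,0],
    [0,-0.0008,0],
    [0,-0.0008,0],
    [0,-0.0008,0],
    [0,-0.0008,0],
    [0,-0.0008,0],
    [0,-0.0008,0]
  ],
  "spin": [0.05,0.1,0.14,0.158,0.158,0.158,0.158,0.158]
}}

```text
time: 23.3
position: [0.5008, -0.1478, 0.126]
eef_rot: [2.271, 2.171, 0.0]
ft_force: [-2.6, 1.1, 5.4]
opening: 0.0119
```

Run:
```python
from h import *
np.set_printoptions(precision=4,suppress=True)
st=get_state();q,M=toolR();print(st['position'],'toolF',M.T@st['ft_force'],st['torque'],st['opening'],'yaw',np.degrees(np.arctan2(M[1,1],M[0,1])))
```

```text
[ 0.5008 -0.1478  0.126 ] toolF [ 1.0052 -2.6204 -5.4231] [0.1443 0.6134 0.0792] 0.011900689157373759 yaw -2.574481736500782
```

Call:
{"name": "arm_command", "arguments": {
  "gripper": [50,60,60,60,60,60,60,60],
  "xyz": [
    [0,0,0],
    [0,0,0],
    [0,0,-0.01],
    [0,0,-0.05],
    [0,0,-0.1],
    [0.0,0.0014,-0.131],
    [0.0,0.0014,-0.131],
    [0.0,0.0014,-0.131]
  ],
  "spin": [0,0,0,0,0.15,0.33,0.51,0.69]
}}

```text
time: 24.3
position: [0.5028, -0.1481, 0.2586]
eef_rot: [2.873, 1.266, 0.003]
ft_force: [-0.2, 0.4, 0.2]
opening: 0.0527
```

Call:
{"name": "arm_command", "arguments": {
  "gripper": [65,65,65,65,65,65,65,65],
  "xyz": [
    [0,0,0],
    [0,0,0],
    [0,0,0],
    [0,0,0],
    [0,0,0],
    [0,0,0],
    [0,0,0],
    [0,0,0]
  ],
  "spin": [0.18,0.36,0.54,0.72,0.88,0.88,0.88,0.88]
}}

```text
time: 25.3
position: [0.5022, -0.148, 0.257]
eef_rot: [3.141, -0.067, 0.0]
ft_force: [0.3, -0.3, 0.2]
opening: 0.057
```

Run:
```python
from h import *
np.set_printoptions(precision=4,suppress=True)
f=snap('wrist','w14')
st=get_state();q,M=toolR();print(st['position'],st['time'],'yaw',np.degrees(np.arctan2(M[1,1],M[0,1])))
cv2.imwrite('pics/w14c.png',cv2.resize(f['image'][200:280,280:380],None,fx=8,fy=7.5,interpolation=cv2.INTER_NEAREST)[:,:,::-1])
```

```text
[ 0.5022 -0.148   0.257 ] 25.35 yaw -92.4697066729833
```

View pics/w14c.png

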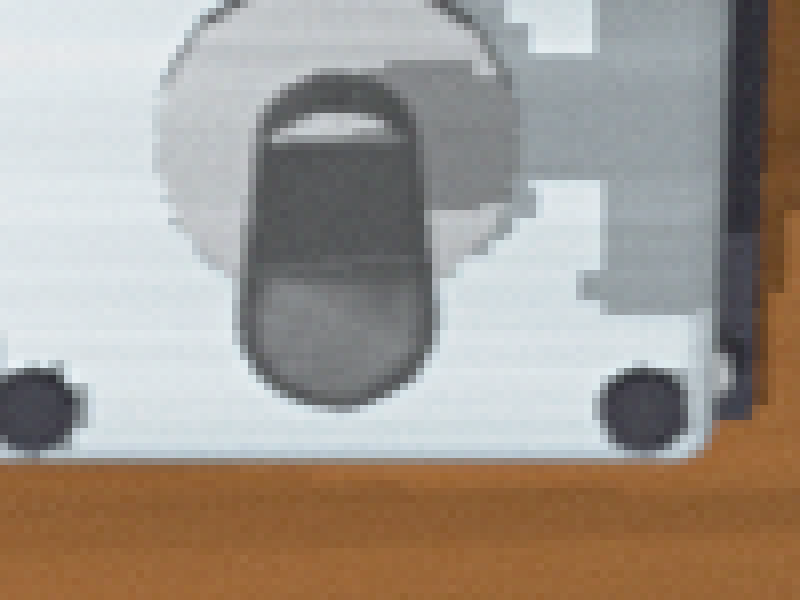

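View pics/w14.png

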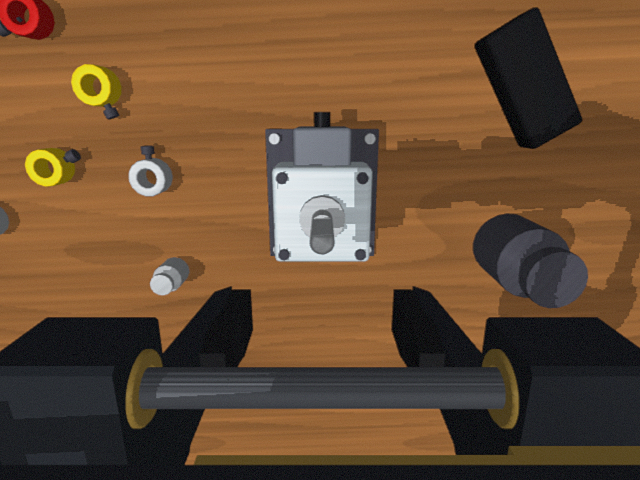

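The flat's ledge (275,142)→(410,142) is now level, so the flat faces straight over the terminal box to within about 1°. Back to the collar, with its place checked from this picture.

Run:
```python
from h import *
np.set_printoptions(precision=4,suppress=True)
f=load('w14');hsv=cv2.cvtColor(f['image'],cv2.COLOR_RGB2HSV)
m=((hsv[:,:,1]<45)&(hsv[:,:,2]>110)).astype(np.uint8);m[:,:122]=0;m[:,178:]=0;m[:154]=0;m[200:]=0
cs,_=cv2.findContours(m,cv2.RETR_EXTERNAL,cv2.CHAIN_APPROX_NONE);c=max(cs,key=cv2.contourArea);e=cv2.fitEllipse(c);print(e)
C=onz(f,*e[0],.022);print(C,onz(f,148,150,.013)-C,shift([.531,.0202,.0075]))
```

```text
((146.55148315429688, 177.7010040283203), (33.355712890625, 38.00934600830078), 130.95281982421875)
[0.5304 0.0207 0.022 ] [ 0.0254 -0.0019 -0.009 ] [ 0.0215 -0.1693  0.2495]
```

Consistent (0.5304, 0.0207).

Call:
{"name": "arm_command", "arguments": {
  "gripper": [65,65,65,65,65,65,65,65],
  "xyz": [
    [0.007,-0.055,0],
    [0.014,-0.112,0.01],
    [0.0215,-0.165,0.04],
    [0.0215,-0.1693,0.09],
    [0.0215,-0.1693,0.15],
    [0.0215,-0.1693,0.2],
    [0.0215,-0.1693,0.235],
    [0.0215,-0.1693,0.2495]
  ],
  "spin": [0,0,0,0,0,0,0,0],
  "force": 30
}}

```text
time: 26.35
position: [0.5292, 0.0203, 0.005]
eef_rot: [3.141, -0.068, -0.007]
ft_force: [-0.1, 0.9, 0.4]
opening: 0.0572
```

Call:
{"name": "arm_command", "arguments": {
  "gripper": [65,65,0,0,0,0,0,0],
  "xyz": [
    [0,0,0],
    [0,0,0],
    [0,0,0],
    [0,0,0],
    [0,0,0],
    [0,0,0],
    [0,0,0],
    [0,0,0]
  ],
  "spin": [0,0,0,0,0,0,0,0],
  "force": 30
}}

```text
time: 27.35
position: [0.5318, 0.0202, 0.0083]
eef_rot: [3.141, -0.069, 0.002]
ft_force: [-2.2, -1.1, 6.3]
opening: 0.0342
```

Run:
```python
from h import *
np.set_printoptions(precision=4,suppress=True)
st=get_state();q,M=toolR();print(st['position'],'toolF',M.T@st['ft_force'],st['opening'],'yaw',np.degrees(np.arctan2(M[1,1],M[0,1])))
print(shift([.5035,-.1479,.215]))
```

```text
[0.5318 0.0202 0.0083] toolF [-2.1149  1.2359 -6.2997] 0.03416119446626012 yaw -92.52806737586346
[-0.0206  0.1692 -0.2067]
```

Call:
{"name": "arm_command", "arguments": {
  "gripper": [0,0,0,0,0,0,0,0],
  "xyz": [
    [0,0,-0.03],
    [0,0,-0.08],
    [0,0,-0.14],
    [0,0.01,-0.19],
    [-0.005,0.06,-0.21],
    [-0.012,0.115,-0.21],
    [-0.0197,0.16,-0.21],
    [-0.0197,0.1693,-0.21]
  ],
  "spin": [0,0,0,0,0,0,0,0]
}}

```text
time: 28.35
position: [0.5028, -0.1501, 0.2168]
eef_rot: [3.141, -0.075, -0.002]
ft_force: [0.0, 0.7, -1.2]
opening: 0.0341
```

Call:
{"name": "arm_command", "arguments": {
  "gripper": [0,0,0,0,0,0,0,0],
  "xyz": [
    [0,0,0],
    [0,0,0],
    [0,0,0],
    [0,0,0],
    [0,0,0.01],
    [0,0,0.02],
    [0,0,0.02],
    [0,0,0.02]
  ],
  "spin": [0,0,0,0,0,0,0,0]
}}

```text
time: 29.35
position: [0.5038, -0.1481, 0.1972]
eef_rot: [-3.141, 0.07, 0.001]
ft_force: [-0.4, 0.4, -2.0]
opening: 0.034
```

Run:
```python
from h import *
np.set_printoptions(precision=4,suppress=True)
f=snap('wrist','w15')
st=get_state();q,M=toolR();print(st['position'],'toolF',M.T@st['ft_force'],st['opening'],'yaw',np.degrees(np.arctan2(M[1,1],M[0,1])))
cv2.imwrite('pics/w15c.png',cv2.resize(f['image'][180:400,200:440],None,fx=3.3,fy=2.7,interpolation=cv2.INTER_CUBIC)[:,:,::-1])
```

```text
[ 0.504  -0.1481  0.1975] toolF [-0.4472 -0.0339  1.7223] 0.03413402715428506 yaw -92.5401380890624
```

View pics/w15c.png

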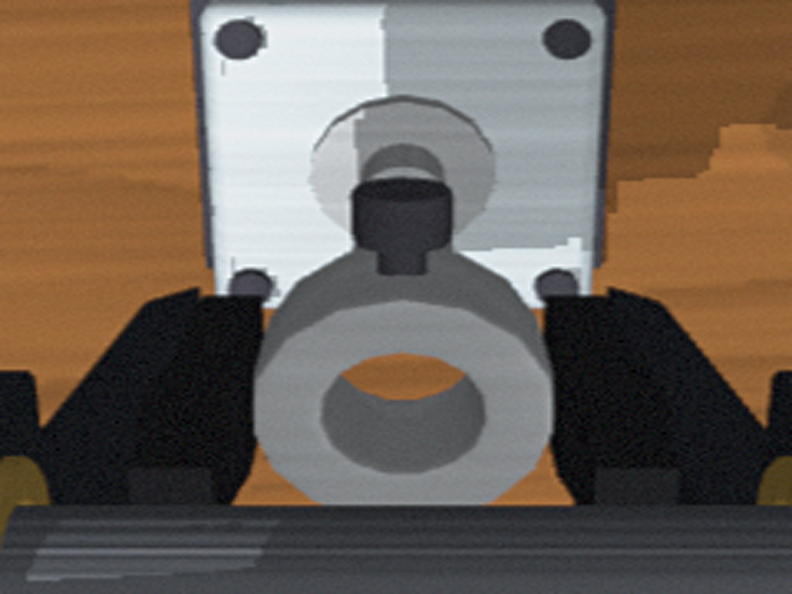

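The boss and bore are both on column 403, so they are aligned. Down over the shaft.

Call:
{"name": "arm_command", "arguments": {
  "gripper": [0,0,0,0,0,0,0,0],
  "xyz": [
    [0,0,0.01],
    [0,0,0.017],
    [0,0,0.021],
    [0,0,0.025],
    [0,0,0.029],
    [0,0,0.033],
    [0,0,0.036],
    [0,0,0.036]
  ],
  "spin": [0,0,0,0,0,0,0,0]
}}

```text
time: 30.4
position: [0.5037, -0.148, 0.1611]
eef_rot: [-3.141, 0.069, 0.001]
ft_force: [0.3, 0.7, -1.3]
opening: 0.0344
```

Run:
```python
from h import *
np.set_printoptions(precision=4,suppress=True)
f=snap('wrist','w16')
st=get_state();q,M=toolR();print(st['position'],'toolF',M.T@st['ft_force'],st['torque'],st['opening'],'yaw',np.degrees(np.arctan2(M[1,1],M[0,1])))
cv2.imwrite('pics/w16c.png',cv2.resize(f['image'][240:380,250:390],None,fx=4,fy=4,interpolation=cv2.INTER_CUBIC)[:,:,::-1])
```

```text
[ 0.5039 -0.148   0.1613] toolF [-0.3101  0.493   1.4298] [-0.0104  0.1545  0.0119] 0.03402826974814532 yaw -92.53427450798988
```

View pics/w16c.png

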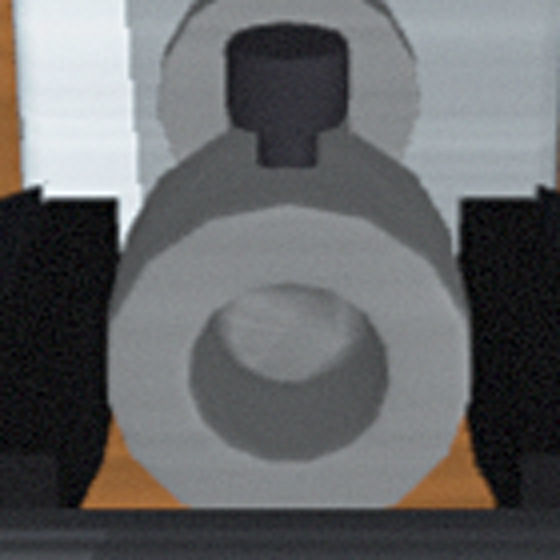

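No load so far. On to mid-flat (0.0195 more).

Call:
{"name": "arm_command", "arguments": {
  "gripper": [0,0,0,0,0,0,0,0],
  "xyz": [
    [0,0,0.004],
    [0,0,0.008],
    [0,0,0.012],
    [0,0,0.016],
    [0,0,0.0195],
    [0,0,0.0195],
    [0,0,0.0195],
    [0,0,0.0195]
  ],
  "spin": [0,0,0,0,0,0,0,0]
}}

```text
time: 31.45
position: [0.504, -0.1481, 0.1421]
eef_rot: [3.141, -0.07, 0.0]
ft_force: [-0.1, -0.9, -1.9]
opening: 0.0343
```

Run:
```python
from h import *
np.set_printoptions(precision=4,suppress=True)
f=snap('wrist','w17');s=snap('side','s17');snap('top','t17')
st=get_state();q,M=toolR();print(st['position'],'toolF',M.T@st['ft_force'],st['torque'],st['opening'],'yaw',np.degrees(np.arctan2(M[1,1],M[0,1])))
a=cv2.resize(f['image'][240:380,240:400],(400,350),interpolation=cv2.INTER_CUBIC)
b=cv2.resize(s['image'][190:260,350:430],(400,350),interpolation=cv2.INTER_CUBIC)
cv2.imwrite('pics/w17c.png',np.hstack([a,b])[:,:,::-1])
for z in(.1335,.1445,.1555,.168): print(z,proj(s,[.5026,-.148,z])-[350,190])
```

```text
[ 0.504  -0.1481  0.1421] toolF [1.0954 0.5683 0.4379] [-0.0299  0.1821  0.0394] 0.03442519387678655 yaw -92.5324777978014
0.1335 [43.7356 41.4856]
0.1445 [44.2749 36.353 ]
0.1555 [44.8206 31.1587]
0.168 [45.4488 25.1796]
```

View pics/w17c.png

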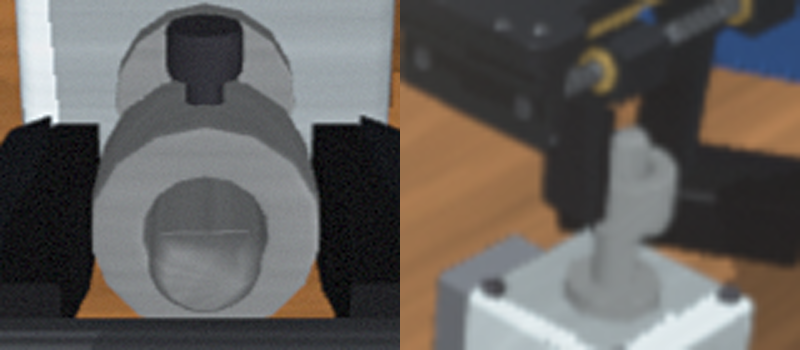

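View pics/t17.png

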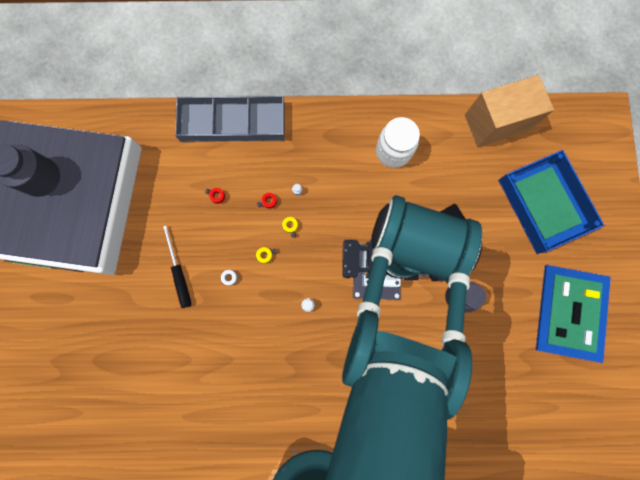

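The flat edge (160,233)→(248,231) is now level under the screw, the force is near zero, and everything else is unmoved. Handing in.

Run:
```python
from plant import *
print(job_done()); s=get_state(); print(s['time'],s['opening'],s['ft_force'])
```

```text
the job is handed in; nothing more can be done
None
the job is handed in; nothing more can be done
```

The shaft's flat now faces straight over the terminal box. The thumb-screw collar is on the shaft with its screw over the flat, and the gripper is still holding it. I handed it in at about 31.6 s of the 51 s allowed.

- **First attempt failed a check:** I pinched the shaft across its flat (opening 13.2 mm), turned it about 69° and slipped the collar on. The picture then showed the flat about 9° short.
- **Redo:** I lifted the collar off and set it down on free table. Then I pinched the shaft again at 50 N, lined up with the flat, and turned it the remaining 9°. The flat's ledge then looked level to about 1°, so I picked up the collar and slipped it on again.
- **Last checks:**
  - The collar's mid-height came out at about 144.8 mm, worked out from the gripper's height; mid-flat is 144.5 mm. The side view agreed roughly.
  - The flat's edge is level under the screw.
  - Outside force is about 1 N, so the collar is resting on nothing else. The gripper reads 34.4 mm on the collar.
  - The spare ring, coloured look-alikes, small weights and screwdriver look unmoved in the top view. The arm partly hid the adapter and big weight there, but neither was approached.
- **Disagreements:**
  - Vision and touch differed by about 1 mm on the shaft axis; I used a value between them and the collar went on without load.
  - The opening across the flat read 12.0 mm at 50 N instead of 13 mm, probably because the fingers flex at that force.

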